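Unstack the grooming tins back onto their vanity trays

ROBOT

A 6-joint arm with a two-finger parallel gripper is mounted at the origin on the work surface. World frame = base frame: x ahead of the robot, y to its left, z up, the work surface at z = 0. Lengths are in mm, angles in rad, forces in N, time in s.
With the tool pointing down it reaches from about 350 to 775 mm from the base axis. Payload 7.3 kg.
Tool frame: the origin (TCP) lies between the finger pads; the fingertips stand 14 mm ahead of it and the grasp point (between the pads) lies 5 mm behind it; z points along the fingers, y is the line along which they close (so a half turn about z gives the same grasp; the last joint's range is limited). The gripper opens to 92 mm and grips with 3 to 60 N. Pads are 19 mm wide; open, the fingers measure 130 mm over their backs; the gripper's body (75 mm by 190 mm) begins 47 mm behind the grasp point.
Start: joints at [-0.146, 0.342, 1.524, -0, 1.275, -0.146], TCP at [525.018, 0.02, 240.741] pointing down, gripper open.
Joint ranges: [-2.53, 2.53], [-0.77, 2.02], [0.04, 2.7], [-1, 4.14], [0.28, 2.66], [-3.11, 3.11]. Speed limits (rad/s): [2.57, 2.57, 3.14, 3.14, 3.14, 3.14].

INTERFACE

Orientations are given as [roll, pitch, yaw] about the fixed x, y, z axes, in that order (R = Rz(yaw) Ry(pitch) Rx(roll)).
In Python, from plant import get_obs, cams, close_job gives the robot as it stands. The module is installed in compiled form; this text tells all that it offers.
- The arm moves only by the shell command python3 -m creep 'ROWS'. ROWS is JSON, a list of rows, each an object of numbers: "hand": the opening, from 0 (shut) to 1 (fully open); "tx", "ty", "tz": the shift along the tool's x, y, z in m; "spin": the turn about the tool's z in degrees. In form: [{"hand": .., "tx": .., "ty": .., "tz": .., "spin": ..}, ...]. A call has 1 to 5 rows; each row shifts and turns the commanded pose from where the row before left it, along the tool's axes as they then stand; what a row does not reach is not made up. A row lasts 1/8 s, in which the tool goes at most 62.5 mm and 10.7 degrees, less where a joint would pass 70% of its speed; a pose out of reach is approached as far as the arm can. A call is refused whole if a number of a shift passes 0.0625 or a number of a turn 10.7, either way. A call with a gripper value outside its range is refused whole. The fingers move at their own pace and stop on an object; the grip force is fixed at half the most. Time passes only in rows, so rows that do not move let the fingers close. It gives the time, the measured TCP pose, the force, the opening and the grip force at its end, in the units of the state.
- get_obs(): the state, without advancing time (a new reading comes with each control period).
- cams.capture(name): name is "scene" or "side" or "wrist"; returns a dict with "color" (480x640x3 uint8, red, green, blue), "K" (3x3 intrinsics, pixels), "k1" (the pictures are not rectified: a ray, as slopes to the right and down, at radius r is drawn at 1 + k1 r^2 times it, then the intrinsics apply), "R" (3x3) and "t" (3): a world point X has camera coordinates R X + t. Camera axes: x right, y down, z forward; pixel columns grow to the right and rows downward; lengths in mm; the calibration is good to about 2 mm. A picture is of the moment at which its call begins. There is no depth.
- close_job(): hands the job in; it is judged then, once.
The state is a dict: "time": time; "joint_positions": joint angles; "dq": joint speeds; "tau": joint torques, N m; "tool_pos": TCP position; "tcp_rot": TCP orientation; "contact_force": force on the tool from outside, world axes, zero at the start; "moment": the same for the moment, N m; "grip_width": finger opening in mm; "finger_force": force on a finger pad.
Only numpy, scipy, OpenCV 4.12 (cv2) and the standard library are available. Lean on these libraries where they do the work, as an engineer would, in place of code of your own. Each camera call takes 0.05 s, during which the arm holds its last target. There are 200 camera calls.

TASK

The wooden trays on the dressing table have been wiped, and meanwhile the soap case, wax tin, powder compact and balm tin were stacked on the bare table. Take the stack apart and put each one back in the tray or dish of its own shape and size (case: long tray, wax tin: large round dish, compact: square tray, balm tin: small round dish), lying flat inside the lip and right way up. Let none of the four tip over, and leave the cream jar and the roll-on bottle standing where they are.

Things in the scene. Friction and masses are not known exactly. Their poses are not given: they have to be found in the camera images.
- soap_case: Grey plastic travel soap case, closed, a rounded oblong 100 (its x) by 62 (its y) by 34 mm high, about 110 g. Bottom of the stack, directly on the table. Origin: centre of its underside, z up. Its flat top carries the wax tin. Grip it across the 62 mm.
- wax_tin: Round aluminium screw-lid tin, diameter 60, 26 mm high, about 75 g. Stands on the soap case. Origin: centre of its underside, z up.
- compact: Square black powder compact with a steel trim line, 44 by 44 by 22 mm high, sides along its x and y, about 50 g. Lies on the wax tin. Origin: centre of its underside, z up.
- balm_tin: Small round aluminium tin, diameter 32, 20 mm high, about 30 g. Top of the stack, on the compact. Origin: centre of its underside, z up. All four just rest on one another, a few mm off centre and turned at will.
- long_tray: Oblong wooden tray with fine dark drain grooves across its floor, place of the soap case. Outside 132 (its x) by 94 (its y) mm, inside 120 by 82 mm. Fixed on the table, like the other trays and dishes; all four have a flat floor 4 mm above the table and a low lip whose top is 9 mm above the table (hold things with the fingertips at least 7 mm above their underside and the fingers clear the lip). Origin: centre of the underside, at table height.
- large_dish: Large round wooden dish, place of the wax tin. Outside diameter 92, inside 80 mm; floor and lip heights as the long tray. Origin: centre of the underside, at table height.
- square_tray: Square wooden tray, place of the compact. Outside 78 by 78, inside 66 by 66 mm, so the compact fits at any turn; floor and lip heights as the long tray. Origin: centre of the underside, at table height.
- small_dish: Small round wooden dish, place of the balm tin. Outside diameter 64, inside 52 mm; floor and lip heights as the long tray. Origin: centre of the underside, at table height.
- cream_jar: Bystander: loose cream jar, white with a black lid, diameter 57, 45 mm high, standing on the table among the trays. Origin: centre of its underside.
- roll_on: Bystander: loose amber roll-on bottle with a white cap, diameter 34, 58 mm high, standing on the table between the trays. Origin: centre of its underside. (Other toiletries, the tallest 140 mm, stand farther out; a low nail clipper lies between the trays, a phone and a hairbrush lie nearer the robot.)

How it is judged:
By the outcome, as a careful person would: the job done as asked, in the order asked, and still so for the second after the job is handed in, with the robot touching nothing.
It also fails if it takes over 120 s, if anything falls off the work surface, if the arm or the gripper's body presses on something with over 40 N, if the wrist force passes 120 N, or if a joint passes its speed limit or range.

## Working session

There is one attempt and no reset: what is moved stays moved. The work goes in short steps, Python scripts to look and compute and a shell command to move; the robot and the scene stay as the last step left them, time stands still between calls to the robot, and variables do not carry over. Pictures are saved under pics/ and viewed, at most 14 in all, crops included, and the job is handed in when it is done.

```bash
mkdir -p pics; cat > h.py <<'E'
import numpy as np, cv2
from plant import get_obs, cams
def ray(c,uv):
    K=np.array(c["K"],float);k=c["k1"]
    d=cv2.undistortPoints(np.array(uv,float).reshape(-1,1,2),K,np.array([k,0,0,0.])).reshape(-1,2)
    R=np.array(c["R"]);t=np.array(c["t"])
    return -R.T@t, np.c_[d,np.ones(len(d))]@R
def onz(c,uv,z):
    o,d=ray(c,uv); return o+d*((z-o[2])/d[:,2:3])
def proj(c,X):
    R=np.array(c["R"]);t=np.array(c["t"])
    return cv2.projectPoints(np.array(X,float).reshape(-1,1,3),cv2.Rodrigues(R)[0],t,np.array(c["K"],float),np.array([c["k1"],0,0,0.]))[0].reshape(-1,2)
def cap(n,f=None):
    c=cams.capture(n)
    if f: cv2.imwrite(f"pics/{f}.png",c["color"][:,:,::-1])
    return c
E
python3 - <<'E'
from h import *
import pickle
for n in("scene","side","wrist"):
    c=cap(n,n+"0"); pickle.dump(c,open(n+"0.pkl","wb")); print(n,(-np.array(c["R"]).T@c["t"]).round(),np.array(c["R"])[2].round(2),c["k1"],c["K"][0][0])
o=get_obs();print(o["time"],o["tool_pos"],o["tcp_rot"],o["grip_width"])
E
```

```text
scene [884. 465. 824.] [-0.38 -0.49 -0.78] -0.006378893816976052 500.59042407849137
side [ 190. -503.  589.] [ 0.44  0.63 -0.64] -0.04198421890614455 513.0249267919204
wrist [525.  82. 383.] [-0.   -0.3  -0.95] -0.01340799210404618 373.9803230438357
0.15 [5.24704670e+02 7.80482067e-02 2.40208392e+02] [-3.14042643e+00 -1.99334558e-04  1.57074998e+00] 91.69675111431961
```

View pics/scene0.png

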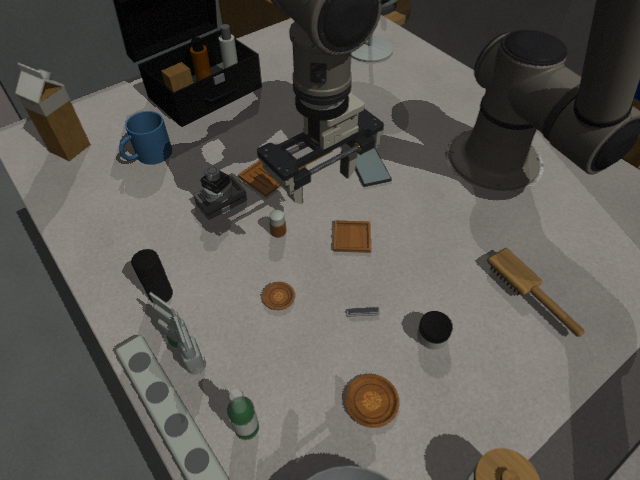

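View pics/side0.png

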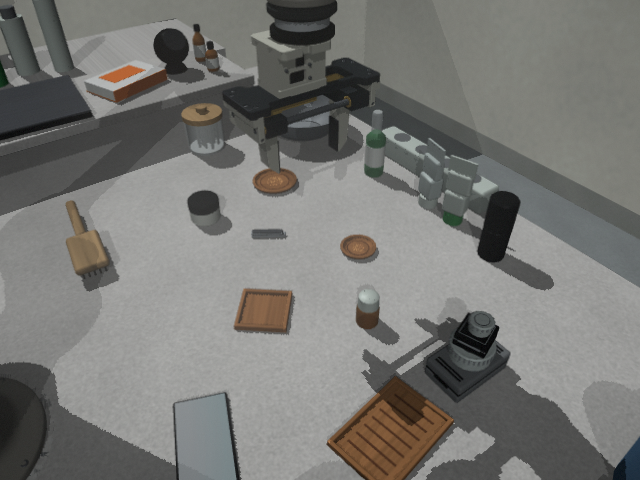

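View pics/wrist0.png

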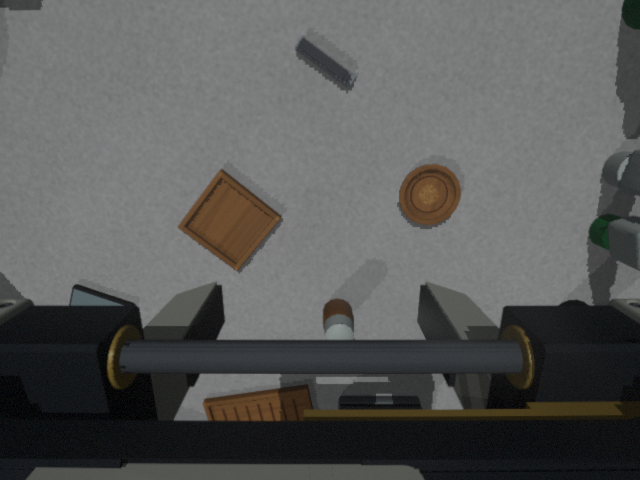

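The scene view shows the stack at about (218,190), long tray (262,175), square tray (352,236), small dish (278,296), large dish (372,400), jar (435,328) and roll-on (278,222). The side view has the stack at (472,350), tray (390,430), square tray (264,310), small dish (358,246), large dish (275,180), jar (204,208) and roll-on (367,306). The wrist view shows both small targets and the roll-on between the fingers.

```bash
python3 - <<'E'
from h import *
import pickle
C={n:pickle.load(open(n+"0.pkl","rb")) for n in("scene","side","wrist")}
for n,b in(("side",dict(long=(390,430),sq=(264,310),small=(358,246),large=(275,180))),("scene",dict(long=(262,177),sq=(352,236),small=(278,296),large=(372,400))),("wrist",dict(sq=(230,220),small=(430,195)))):
    c=C[n];h=cv2.cvtColor(c["color"],cv2.COLOR_RGB2HSV)
    m=cv2.inRange(h,(3,90,20),(22,255,255)); m=cv2.morphologyEx(m,cv2.MORPH_CLOSE,np.ones((5,5)))
    k,l,st,ce=cv2.connectedComponentsWithStats(m)
    for nm,p in b.items():
        i=l[p[1]-4:p[1]+5,p[0]-4:p[0]+5].max()
        ct=max(cv2.findContours((l==i).astype('uint8'),0,1)[0],key=cv2.contourArea)
        w=onz(c,cv2.convexHull(ct).reshape(-1,2),7)[:,:2].astype(np.float32)
        print(n,nm,st[i],cv2.minAreaRect(w))
s=cv2.resize(C["scene"]["color"][150:230,180:260],(400,400),interpolation=3)
t=cv2.resize(C["side"]["color"][300:405,415:520],(400,400),interpolation=3)
im=np.hstack([s,t]); im=np.clip(im.astype(float)*1.6,0,255).astype('uint8')
cv2.imwrite("pics/crop0.png",im[:,:,::-1])
E
```

```text
side long [ 327  376  127  104 7537] ((449.0390625, -286.72625732421875), (136.46304321289062, 96.08519744873047), 9.640717506408691)
side sq [ 235  289   57   43 1927] ((426.4353942871094, -20.96483612060547), (81.99200439453125, 76.73404693603516), 50.312652587890625)
side small [341 235  35  23 644] ((636.052978515625, 9.772186279296875), (58.69308853149414, 59.64417266845703), 54.022029876708984)
side large [253 169  43  24 792] ((626.440673828125, 271.9644775390625), (85.30370330810547, 87.15628814697266), 53.784908294677734)
scene long [238 160  42  37 766] ((483.9864807128906, -280.6573181152344), (72.8862075805664, 100.6257095336914), 8.719447135925293)
scene sq [ 333  220   38   33 1156] ((429.8036193847656, -20.778644561767578), (83.908935546875, 77.9371337890625), 49.993736267089844)
scene small [262 282  33  28 725] ((635.961669921875, 6.643894195556641), (60.87147521972656, 61.7155876159668), 52.6107063293457)
scene large [ 345  374   54   54 2291] ((627.7098999023438, 270.2398376464844), (90.35254669189453, 88.64537048339844), 50.85574722290039)
wrist sq [ 178  170  103  100 5360] ((429.04034423828125, -19.971893310546875), (78.45547485351562, 76.99234771728516), 50.22791290283203)
wrist small [ 400  165   61   60 2851] ((635.440185546875, 8.197896957397461), (60.99734878540039, 60.87723159790039), 0.1420890837907791)
```

View pics/crop0.png

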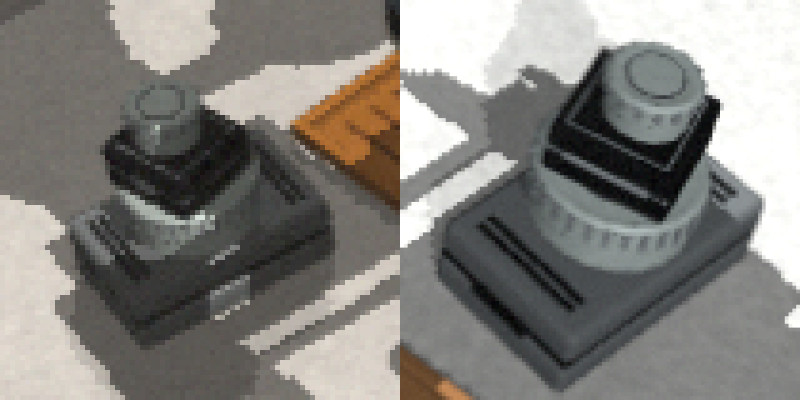

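The enhanced crop (scene left, side right) shows the balm top at scene crop (160,104) and side crop (657,77). The case, wax tin and compact are all clear, so I cast these points to their heights.

```bash
python3 - <<'E'
from h import *
import pickle
S=pickle.load(open("scene0.pkl","rb"));T=pickle.load(open("side0.pkl","rb"))
s=lambda p:(np.array(p)/5+[180,150]-.4)
t=lambda p:((np.array(p)-[400,0])/3.81+[415,300]-.37)
def sh(n,a,z):print(n,a[:,:2].round(0).tolist() if len(a)<9 else '')
sh("balm sc",onz(S,s([[160,104]]),102),0);sh("balm sd",onz(T,t([[656,76]]),102),0)
sh("comp sd",onz(T,t([[603,50],[720,102],[668,190],[548,137]]),82),0)
sh("comp sc",onz(S,s([[105,150],[185,185],[250,140]]),82),0)
sh("wax sd base L/R/front z34",onz(T,t([[530,205],[708,215],[620,268]]),34),0)
sh("wax sd top z60",onz(T,t([[532,165],[710,195],[625,240]]),60),0)
sh("case sd top",onz(T,t([[440,242],[562,372],[764,198]]),32),0)
sh("case sc top",onz(S,s([[70,235],[138,325],[334,215],[255,120]]),32),0)
# roll-on, jar
for n,z,a,b in(("roll",58,(278,214),(367,292)),("jar",45,(435,324),(204,200))):
    print(n,onz(S,[a],z)[0].round(),onz(T,[b],z)[0].round())
print(get_obs()["tool_pos"])
E
```

```text
balm sc [[602.0, -275.0]]
balm sd [[599.0, -275.0]]
comp sd [[610.0, -247.0], [625.0, -286.0], [582.0, -300.0], [567.0, -262.0]]
comp sc [[626.0, -285.0], [610.0, -247.0], [575.0, -253.0]]
wax sd base L/R/front z34 [[575.0, -257.0], [622.0, -297.0], [580.0, -294.0]]
wax sd top z60 [[569.0, -257.0], [608.0, -301.0], [571.0, -297.0]]
case sd top [[539.0, -249.0], [535.0, -309.0], [645.0, -303.0]]
case sc top [[647.0, -299.0], [649.0, -235.0], [549.0, -239.0], [546.0, -312.0]]
roll [ 541. -126.   58.] [ 543. -122.   58.]
jar [462. 245.  45.] [460. 241.  45.]
[5.24704670e+02 7.80482067e-02 2.40208392e+02]
```

```bash
python3 -m creep '[{"hand":1,"tx":-0.055,"ty":0.0152,"tz":0},{"hand":1,"tx":-0.055,"ty":0.015,"tz":0},{"hand":1,"tx":-0.055,"ty":0.015,"tz":0.01},{"hand":1,"tx":-0.055,"ty":0.015,"tz":0.02},{"hand":1,"tx":-0.055,"ty":0.015,"tz":0.03}]'; python3 -m creep '[{"hand":1,"tx":0,"ty":0,"tz":0},{"hand":1,"tx":0,"ty":0,"tz":0}]'
```

```text
invalid input at $[0]: expected keys hand, tx, ty, tz, spin
invalid input at $[0]: expected keys hand, tx, ty, tz, spin
```

```bash
python3 -m creep '[{"hand":1,"tx":-0.055,"ty":0.0152,"tz":0,"spin":0},{"hand":1,"tx":-0.055,"ty":0.015,"tz":0,"spin":0},{"hand":1,"tx":-0.055,"ty":0.015,"tz":0.01,"spin":0},{"hand":1,"tx":-0.055,"ty":0.015,"tz":0.02,"spin":0},{"hand":1,"tx":-0.055,"ty":0.015,"tz":0.03,"spin":0}]'; python3 -m creep '[{"hand":1,"tx":0,"ty":0,"tz":0,"spin":0},{"hand":1,"tx":0,"ty":0,"tz":0,"spin":0}]'
```

```text
time: 0.78
tool_pos: [600.4, -275.4, 181.5]
tcp_rot: [3.14, 0.001, 1.571]
contact_force: [0.2, 0.3, 0.4]
grip_width: 91.9
finger_force: 0.0
time: 1.02
tool_pos: [599.6, -273.0, 181.3]
tcp_rot: [-3.141, -0.001, 1.57]
contact_force: [-0.2, 0.3, 0.0]
grip_width: 91.9
finger_force: 0.0
```

```bash
python3 -m creep '[{"hand":1,"tx":0,"ty":0,"tz":0.03,"spin":0},{"hand":1,"tx":0,"ty":0,"tz":0.03,"spin":0},{"hand":1,"tx":0,"ty":0,"tz":0.0165,"spin":0},{"hand":1,"tx":0,"ty":0,"tz":0,"spin":0},{"hand":0.45,"tx":0,"ty":0,"tz":0,"spin":0}]'; python3 -c "
from h import *
c=cap('side');s=cap('scene')
im=np.hstack([cv2.resize(s['color'][130:230,170:270],(400,400)),cv2.resize(c['color'][280:400,410:530],(400,400))])
cv2.imwrite('pics/g1.png',np.clip(im*1.4,0,255)[:,:,::-1])"
```

```text
time: 1.65
tool_pos: [600.6, -273.4, 106.9]
tcp_rot: [3.139, 0.001, 1.571]
contact_force: [-1.2, 0.0, -0.3]
grip_width: 85.8
finger_force: 0.0[ WARN:0@4.110] global loadsave.cpp:1063 imwrite_ Unsupported depth image for selected encoder is fallbacked to CV_8U.
```

View pics/g1.png

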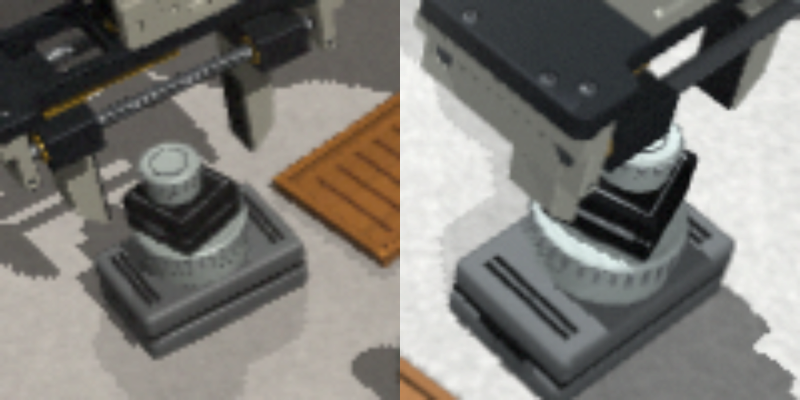

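The crop shows the balm tin centred between the fingertips, at (170,170) in the scene half. Lower slightly and close.

```bash
python3 -m creep '[{"hand":0.45,"tx":0,"ty":0,"tz":0.002,"spin":0},{"hand":0.4,"tx":0,"ty":0,"tz":0,"spin":0},{"hand":0.3,"tx":0,"ty":0,"tz":0,"spin":0},{"hand":0.25,"tx":0,"ty":0,"tz":0,"spin":0},{"hand":0.25,"tx":0,"ty":0,"tz":0,"spin":0}]';python3 -m creep '[{"hand":0.2,"tx":0,"ty":0,"tz":0,"spin":0},{"hand":0.2,"tx":0,"ty":0,"tz":0,"spin":0},{"hand":0.2,"tx":0,"ty":0,"tz":0,"spin":0},{"hand":0.2,"tx":0,"ty":0,"tz":0,"spin":0},{"hand":0.2,"tx":0,"ty":0,"tz":0,"spin":0}]'
```

```text
time: 2.38
tool_pos: [599.8, -273.4, 103.1]
tcp_rot: [3.141, 0.0, 1.571]
contact_force: [-0.2, -0.3, 0.5]
grip_width: 30.6
finger_force: 30.0
time: 3.0
tool_pos: [599.8, -273.4, 103.1]
tcp_rot: [3.141, 0.0, 1.571]
contact_force: [-0.3, -0.4, 0.6]
grip_width: 31.0
finger_force: 30.0
```

```bash
python3 -m creep '[{"hand":0.2,"tx":0,"ty":0,"tz":-0.02,"spin":0},{"hand":0.2,"tx":0,"ty":0,"tz":-0.03,"spin":0},{"hand":0.2,"tx":0.02,"ty":0.004,"tz":-0.01,"spin":0},{"hand":0.2,"tx":0.04,"ty":0.004,"tz":0,"spin":0},{"hand":0.2,"tx":0.05,"ty":0.006,"tz":0,"spin":0}]';python3 -m creep '[{"hand":0.2,"tx":0.05,"ty":0.006,"tz":0,"spin":0},{"hand":0.2,"tx":0.05,"ty":0.006,"tz":0,"spin":0},{"hand":0.2,"tx":0.045,"ty":0.006,"tz":0,"spin":0},{"hand":0.2,"tx":0.027,"ty":0.004,"tz":0,"spin":0},{"hand":0.2,"tx":0,"ty":0,"tz":0,"spin":0}]';python3 -m creep '[{"hand":0.2,"tx":0,"ty":0,"tz":0,"spin":0}]'
```

```text
time: 3.62
tool_pos: [613.5, -161.4, 162.4]
tcp_rot: [-3.141, -0.001, 1.57]
contact_force: [1.6, 0.1, 0.3]
grip_width: 30.8
finger_force: 30.0
time: 4.25
tool_pos: [635.2, 12.2, 162.3]
tcp_rot: [-3.14, -0.001, 1.575]
contact_force: [-0.7, 0.4, -0.0]
grip_width: 31.0
finger_force: 30.0
time: 4.38
tool_pos: [635.3, 8.9, 162.6]
tcp_rot: [-3.141, 0.0, 1.571]
contact_force: [0.3, 0.1, -0.5]
grip_width: 30.8
finger_force: 30.0
```

```bash
python3 - <<'E'
from h import *
import pickle
S=cap("scene");T=cap("side")
pickle.dump((S,T),open("st1.pkl","wb"))
def cr(c,x,y,w,h): return cv2.resize(c["color"][y:y+h,x:x+w],(400,300),interpolation=3)
im=np.vstack([np.hstack([cr(S,180,150,80,60),cr(T,415,305,108,81)]),np.hstack([cr(S,220,210,160,120),cr(T,280,160,160,120)])])
cv2.imwrite('pics/g2.png',np.clip(im*1.4,0,255).astype('uint8')[:,:,::-1])
E
```

```text
(no output)
```

View pics/g2.png

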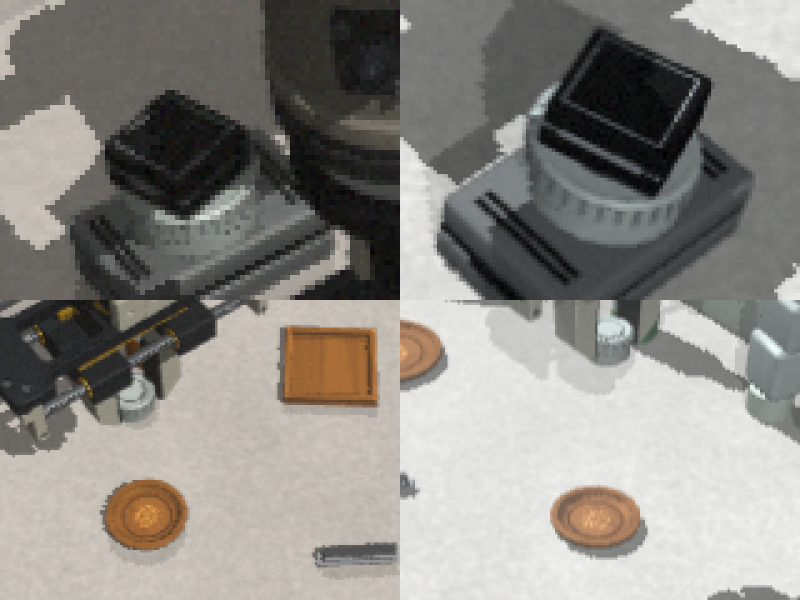

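Compact and wax tin are undisturbed; the balm tin is held level above the small dish. Check tall neighbours before lowering.

```bash
python3 - <<'E'
from h import *
import pickle
S,T=pickle.load(open("st1.pkl","rb"))
print("ground",onz(S,[(248,436),(195,372),(160,298),(178,345),(150,160)],0)[:,:2].round().tolist(),onz(T,[(374,175),(430,205),(453,222),(492,258)],0)[:,:2].round().tolist())
print("lid/top jar",onz(T,[(206,150)],0)[:,:2].round())
t=(np.array([[603,28],[712,78],[662,182],[548,125]])-[400,0])/3.704+[415,305]-.37
s=np.array([[107,150],[168,92],[247,138],[185,190]])/5+[180,150]-.4
for n,w in(("side",onz(T,t,81)[:,:2]),("scene",onz(S,s,81)[:,:2])):
    print(n,w.round(1).tolist(),w.mean(0).round(1),cv2.minAreaRect(w.astype(np.float32)))
tc=np.array([635.3,8.9,162.6-21])
print("tin bottom proj",proj(S,[tc]).round(),proj(T,[tc]).round())
E
```

```text
ground [[823.0, 193.0], [838.0, 45.0], [818.0, -130.0], [837.0, -20.0], [662.0, -502.0]] [[812.0, 174.0], [831.0, 28.0], [827.0, -35.0], [807.0, -144.0]]
lid/top jar [[572. 479.]]
side [[613.6, -246.8], [626.6, -285.0], [577.8, -304.5], [565.1, -265.7]] [ 595.8 -275.5] ((595.6775512695312, -275.6462097167969), (54.324127197265625, 40.81713104248047), 21.289403915405273)
scene [[625.5, -285.7], [587.5, -300.9], [575.1, -256.1], [611.3, -245.3]] [ 599.8 -272. ] ((600.3905029296875, -272.8232421875), (40.73966598510742, 46.438621520996094), 16.596582412719727)
tin bottom proj [[274. 254.]] [[362. 181.]]
```

```bash
python3 -m creep '[{"hand":0.2,"tx":0,"ty":0,"tz":0.03,"spin":0},{"hand":0.2,"tx":0,"ty":0,"tz":0.04,"spin":0},{"hand":0.2,"tx":0,"ty":0,"tz":0.035,"spin":0},{"hand":0.2,"tx":0,"ty":0,"tz":0.02,"spin":0},{"hand":0.2,"tx":0,"ty":0,"tz":0.0105,"spin":0}]';python3 -m creep '[{"hand":0.2,"tx":0,"ty":0,"tz":0,"spin":0}]'
```

```text
time: 5.1
tool_pos: [635.2, 7.6, 26.3]
tcp_rot: [-3.14, -0.0, 1.569]
contact_force: [0.2, 0.3, -0.3]
grip_width: 31.1
finger_force: 30.0
time: 5.22
tool_pos: [635.6, 8.0, 27.3]
tcp_rot: [-3.141, -0.0, 1.57]
contact_force: [-0.0, -0.3, -0.7]
grip_width: 31.1
finger_force: 30.0
```

Lower ~1.5 mm, open partly, rise.

```bash
python3 -m creep '[{"hand":0.2,"tx":0,"ty":0,"tz":0.0015,"spin":0},{"hand":0.2,"tx":0,"ty":0,"tz":0,"spin":0},{"hand":0.6,"tx":0,"ty":0,"tz":0,"spin":0},{"hand":0.6,"tx":0,"ty":0,"tz":0,"spin":0},{"hand":0.6,"tx":0,"ty":0,"tz":0,"spin":0}]';python3 -m creep '[{"hand":1,"tx":0,"ty":0,"tz":-0.02,"spin":0},{"hand":1,"tx":0,"ty":0,"tz":-0.045,"spin":0},{"hand":1,"tx":0,"ty":0,"tz":-0.05,"spin":10},{"hand":1,"tx":-0.02,"ty":0,"tz":-0.03,"spin":10},{"hand":1,"tx":0,"ty":0,"tz":0,"spin":0}]'; python3 -m creep '[{"hand":1,"tx":0,"ty":0,"tz":0,"spin":0}]'
```

```text
time: 5.85
tool_pos: [635.8, 8.7, 26.3]
tcp_rot: [3.141, 0.0, 1.571]
contact_force: [1.0, 0.8, 0.1]
grip_width: 53.9
finger_force: 0.0
time: 6.48
tool_pos: [633.6, -12.2, 174.1]
tcp_rot: [3.136, -0.001, 1.221]
contact_force: [0.8, 0.2, -0.8]
grip_width: 91.9
finger_force: 0.0
time: 6.6
tool_pos: [631.7, -10.7, 170.0]
tcp_rot: [-3.14, 0.0, 1.224]
contact_force: [-0.2, -1.0, -0.7]
grip_width: 91.4
finger_force: 0.0
```

```bash
cat >> h.py <<'E'
def go(x,y,z):
    o=get_obs(); p=np.array(o["tool_pos"]); from scipy.spatial.transform import Rotation as Ro
    R=Ro.from_euler("xyz",o["tcp_rot"]).as_matrix(); print("yaw",np.degrees(o["tcp_rot"][2]).round(1),"pos",p.round(1),"tool shift mm",(R.T@(np.array([x,y,z])-p)).round(1))
E
python3 -m creep '[{"hand":1,"tx":0,"ty":0,"tz":0,"spin":-10},{"hand":1,"tx":0,"ty":0,"tz":0,"spin":-10},{"hand":1,"tx":0,"ty":0,"tz":0,"spin":-10},{"hand":1,"tx":0,"ty":0,"tz":0,"spin":-9},{"hand":1,"tx":0,"ty":0,"tz":0,"spin":0}]'; python3 -c "
from h import *
go(598,-273.5,150)"
```

```text
time: 7.22
tool_pos: [631.6, -10.4, 169.2]
tcp_rot: [-3.139, -0.002, 1.903]
contact_force: [0.1, 0.4, -0.7]
grip_width: 91.5
finger_force: 0.0
yaw 109.0 pos [631.6 -10.4 169.2] tool shift mm [-237.8 -117.5   19.2]
```

```bash
python3 -m creep '[{"hand":1,"tx":-0.047,"ty":-0.023,"tz":0,"spin":0},{"hand":1,"tx":-0.05,"ty":-0.025,"tz":0,"spin":0},{"hand":1,"tx":-0.05,"ty":-0.025,"tz":0,"spin":0},{"hand":1,"tx":-0.05,"ty":-0.025,"tz":0.01,"spin":0},{"hand":1,"tx":-0.041,"ty":-0.0195,"tz":0.01,"spin":0}]';python3 -m creep '[{"hand":1,"tx":0,"ty":0,"tz":0,"spin":0},{"hand":1,"tx":0,"ty":0,"tz":0,"spin":0}]'; python3 -c "
from h import *
go(598,-273.5,82)"
```

```text
time: 7.85
tool_pos: [597.9, -276.0, 149.8]
tcp_rot: [-3.141, -0.001, 1.899]
contact_force: [0.3, 0.2, -0.2]
grip_width: 92.0
finger_force: 0.0
time: 8.1
tool_pos: [598.5, -273.6, 150.3]
tcp_rot: [-3.141, -0.002, 1.901]
contact_force: [-0.9, 0.6, -0.0]
grip_width: 91.8
finger_force: 0.0
yaw 108.9 pos [ 598.5 -273.6  150.3] tool shift mm [ 0.1 -0.4 68.3]
```

```bash
python3 -m creep '[{"hand":1,"tx":0,"ty":0,"tz":0.02,"spin":0},{"hand":1,"tx":0,"ty":0,"tz":0.03,"spin":0},{"hand":1,"tx":0,"ty":0,"tz":0.018,"spin":0},{"hand":0.6,"tx":0,"ty":0,"tz":0,"spin":0},{"hand":0.55,"tx":0,"ty":0,"tz":0,"spin":0}]';python3 -m creep '[{"hand":0.45,"tx":0,"ty":0,"tz":0,"spin":0},{"hand":0.4,"tx":0,"ty":0,"tz":0,"spin":0},{"hand":0.35,"tx":0,"ty":0,"tz":0,"spin":0},{"hand":0.35,"tx":0,"ty":0,"tz":0,"spin":0},{"hand":0.35,"tx":0,"ty":0,"tz":0,"spin":0}]'
```

```text
time: 8.72
tool_pos: [599.5, -274.2, 84.3]
tcp_rot: [3.14, 0.001, 1.903]
contact_force: [-0.6, -0.5, 0.9]
grip_width: 76.3
finger_force: 0.0
time: 9.35
tool_pos: [598.8, -274.4, 83.5]
tcp_rot: [3.141, 0.0, 1.902]
contact_force: [0.1, 0.0, 2.2]
grip_width: 43.7
finger_force: 30.0
```

```bash
python3 -m creep '[{"hand":0.35,"tx":0,"ty":0,"tz":-0.015,"spin":0},{"hand":0.35,"tx":0,"ty":0,"tz":-0.03,"spin":0},{"hand":0.35,"tx":0,"ty":0,"tz":-0.03,"spin":0},{"hand":0.35,"tx":0,"ty":0,"tz":-0.01,"spin":0},{"hand":0.35,"tx":0,"ty":0,"tz":0,"spin":0}]'; python3 -c "
from h import *
go(428.5,-20.5,150)"
```

```text
time: 9.98
tool_pos: [598.8, -274.4, 168.7]
tcp_rot: [3.141, 0.001, 1.902]
contact_force: [0.8, 0.4, -0.5]
grip_width: 43.7
finger_force: 30.0
yaw 109.0 pos [ 598.8 -274.4  168.7] tool shift mm [295.5 -78.4  18.4]
```

```bash
python3 -m creep '[{"hand":0.35,"tx":0.03,"ty":-0.008,"tz":0,"spin":0},{"hand":0.35,"tx":0.045,"ty":-0.012,"tz":0,"spin":0},{"hand":0.35,"tx":0.05,"ty":-0.013,"tz":0,"spin":0},{"hand":0.35,"tx":0.05,"ty":-0.013,"tz":0,"spin":0},{"hand":0.35,"tx":0.05,"ty":-0.013,"tz":0,"spin":0}]';python3 -m creep '[{"hand":0.35,"tx":0.045,"ty":-0.012,"tz":0,"spin":0},{"hand":0.35,"tx":0.0255,"ty":-0.0075,"tz":0.01,"spin":0},{"hand":0.35,"tx":0,"ty":0,"tz":0.01,"spin":0},{"hand":0.35,"tx":0,"ty":0,"tz":0,"spin":0},{"hand":0.35,"tx":0,"ty":0,"tz":0,"spin":0}]';python3 - <<'E'
from h import *
go(428.5,-20.5,27.5)
S=cap("scene");T=cap("side")
import pickle
pickle.dump((S,T),open("st2.pkl","wb"))
def cr(c,x,y,w,h): return cv2.resize(c["color"][y:y+h,x:x+w],(400,300),interpolation=3)
im=np.vstack([np.hstack([cr(S,180,160,80,60),cr(T,415,330,100,75)]),np.hstack([cr(S,240,200,160,120),cr(T,180,210,160,120)])])
cv2.imwrite('pics/g3.png',np.clip(im*1.4,0,255).astype('uint8')[:,:,::-1])
E
```

```text
time: 10.6
tool_pos: [467.8, -79.3, 166.8]
tcp_rot: [-3.14, -0.002, 1.902]
contact_force: [1.3, 0.5, -0.4]
grip_width: 43.4
finger_force: 30.0
time: 11.22
tool_pos: [428.9, -21.3, 147.9]
tcp_rot: [-3.142, 0.0, 1.901]
contact_force: [-0.3, 0.0, -0.5]
grip_width: 43.6
finger_force: 30.0
yaw 108.9 pos [428.9 -21.3 147.9] tool shift mm [ 9.000e-01 -1.000e-01  1.204e+02]
```

View pics/g3.png

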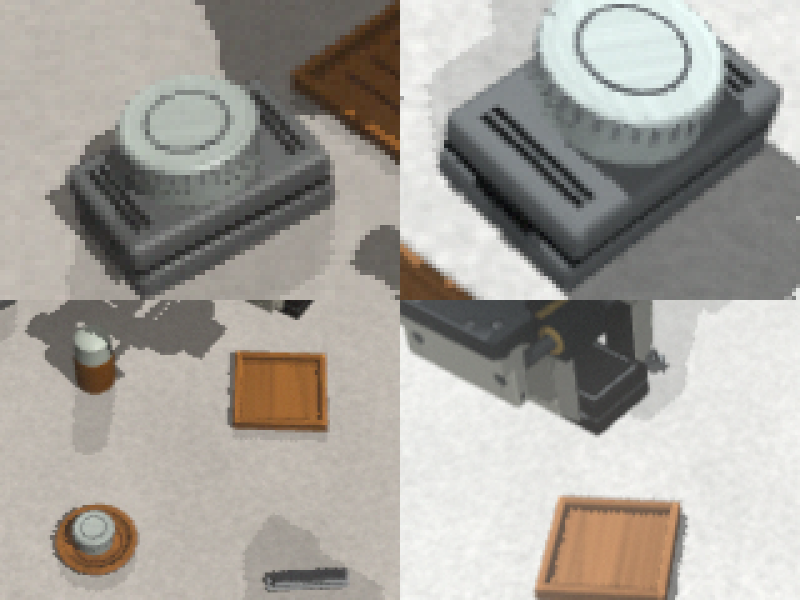

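The balm tin sits in its dish at scene crop (92,532), and the compact is held level above the square tray. Wax tin and case are undisturbed. Lower the compact.

```bash
python3 -m creep '[{"hand":0.35,"tx":0,"ty":0,"tz":0.025,"spin":0},{"hand":0.35,"tx":0,"ty":0,"tz":0.04,"spin":0},{"hand":0.35,"tx":0,"ty":0,"tz":0.035,"spin":0},{"hand":0.35,"tx":0,"ty":0,"tz":0.014,"spin":0},{"hand":0.35,"tx":0,"ty":0,"tz":0.005,"spin":0}]';python3 -m creep '[{"hand":0.35,"tx":0,"ty":0,"tz":0,"spin":0}]'; python3 - <<'E'
from h import *
import pickle
S,T=pickle.load(open("st2.pkl","rb"))
s=lambda p:np.array(p)/5+[180,160]-.4
t=lambda p:(np.array(p)-[400,0])/4+[415,330]-.37
print("wax",onz(S,s([[187,122]]),60).round(1),onz(T,t([[633,48]]),60).round(1))
print("case sc",onz(S,s([[70,180],[138,258],[332,158],[255,82]]),32)[:,:2].round().tolist(),"sd",onz(T,t([[445,115],[577,246],[780,90]]),32)[:,:2].round().tolist())
print("bottom edges sd",onz(T,t([[450,180],[570,292]]),0)[:,:2].round().tolist())
E
```

```text
time: 11.95
tool_pos: [428.2, -20.8, 28.4]
tcp_rot: [-3.141, -0.001, 1.902]
contact_force: [0.6, -0.1, -0.5]
grip_width: 43.5
finger_force: 30.0
time: 12.08
tool_pos: [428.7, -20.8, 29.3]
tcp_rot: [3.141, 0.0, 1.902]
contact_force: [-0.6, 0.2, -0.2]
grip_width: 43.6
finger_force: 30.0
wax [[ 597.5 -274.3   60. ]] [[ 595.9 -273.7   60. ]]
case sc [[645.0, -301.0], [644.0, -243.0], [548.0, -243.0], [550.0, -305.0]] sd [[545.0, -244.0], [543.0, -304.0], [644.0, -303.0]]
bottom edges sd [[548.0, -249.0], [549.0, -304.0]]
```

```bash
python3 -m creep '[{"hand":0.35,"tx":0,"ty":0,"tz":0.0015,"spin":0},{"hand":0.35,"tx":0,"ty":0,"tz":0,"spin":0},{"hand":0.65,"tx":0,"ty":0,"tz":0,"spin":0},{"hand":0.65,"tx":0,"ty":0,"tz":0,"spin":0},{"hand":0.65,"tx":0,"ty":0,"tz":0,"spin":0}]';python3 -m creep '[{"hand":1,"tx":0,"ty":0,"tz":-0.02,"spin":0},{"hand":1,"tx":0,"ty":0,"tz":-0.045,"spin":0},{"hand":1,"tx":0,"ty":0,"tz":-0.05,"spin":0},{"hand":1,"tx":0,"ty":0,"tz":-0.02,"spin":0},{"hand":1,"tx":0,"ty":0,"tz":0,"spin":0}]'; python3 -c "
from h import *
go(596.7,-274,160)"
```

```text
time: 12.7
tool_pos: [428.3, -20.5, 27.7]
tcp_rot: [3.141, 0.0, 1.902]
contact_force: [0.4, -0.1, 0.4]
grip_width: 59.3
finger_force: 0.0
time: 13.32
tool_pos: [429.0, -20.6, 163.9]
tcp_rot: [3.138, 0.002, 1.903]
contact_force: [-0.0, -0.2, 0.1]
grip_width: 91.8
finger_force: 0.0
yaw 109.0 pos [429.  -20.6 163.9] tool shift mm [-294.2   76.     4.7]
```

```bash
python3 -m creep '[{"hand":1,"tx":-0.044,"ty":0.011,"tz":0,"spin":0},{"hand":1,"tx":-0.05,"ty":0.013,"tz":0,"spin":0},{"hand":1,"tx":-0.05,"ty":0.013,"tz":0,"spin":0},{"hand":1,"tx":-0.05,"ty":0.013,"tz":0,"spin":0},{"hand":1,"tx":-0.05,"ty":0.013,"tz":0,"spin":0}]';python3 -m creep '[{"hand":1,"tx":-0.05,"ty":0.013,"tz":0,"spin":0},{"hand":1,"tx":0,"ty":0,"tz":0.02,"spin":0},{"hand":1,"tx":0,"ty":0,"tz":0.02,"spin":0},{"hand":1,"tx":0,"ty":0,"tz":0,"spin":0},{"hand":1,"tx":0,"ty":0,"tz":0,"spin":0}]'; python3 -c "
from h import *
go(596.7,-274,56)"
```

```text
time: 13.95
tool_pos: [567.4, -231.8, 160.3]
tcp_rot: [-3.14, -0.002, 1.902]
contact_force: [0.2, 0.3, -0.3]
grip_width: 91.8
finger_force: 0.0
time: 14.58
tool_pos: [595.9, -273.6, 122.3]
tcp_rot: [-3.141, -0.0, 1.903]
contact_force: [-0.1, -0.7, 0.0]
grip_width: 91.7
finger_force: 0.0
yaw 109.0 pos [ 595.9 -273.6  122.3] tool shift mm [-0.6  0.7 66.3]
```

```bash
python3 -m creep '[{"hand":1,"tx":0,"ty":0.0005,"tz":0.02,"spin":0},{"hand":1,"tx":0,"ty":0,"tz":0.03,"spin":0},{"hand":1,"tx":0,"ty":0,"tz":0.0155,"spin":0},{"hand":0.8,"tx":0,"ty":0,"tz":0,"spin":0},{"hand":0.75,"tx":0,"ty":0,"tz":0,"spin":0}]';python3 -m creep '[{"hand":0.65,"tx":0,"ty":0,"tz":0,"spin":0},{"hand":0.6,"tx":0,"ty":0,"tz":0,"spin":0},{"hand":0.55,"tx":0,"ty":0,"tz":0,"spin":0},{"hand":0.5,"tx":0,"ty":0,"tz":0,"spin":0},{"hand":0.5,"tx":0,"ty":0,"tz":0,"spin":0}]'
```

```text
time: 15.2
tool_pos: [597.1, -274.0, 58.5]
tcp_rot: [3.14, 0.002, 1.902]
contact_force: [-0.3, -1.1, 1.0]
grip_width: 76.7
finger_force: 0.0
time: 15.82
tool_pos: [596.8, -273.8, 58.1]
tcp_rot: [3.14, 0.001, 1.902]
contact_force: [-1.2, 0.4, 5.6]
grip_width: 59.2
finger_force: 30.0
```

```bash
python3 -m creep '[{"hand":0.5,"tx":0,"ty":0,"tz":-0.015,"spin":0},{"hand":0.5,"tx":0,"ty":0,"tz":-0.03,"spin":0},{"hand":0.5,"tx":0,"ty":0,"tz":-0.035,"spin":0},{"hand":0.5,"tx":0,"ty":0,"tz":-0.015,"spin":0},{"hand":0.5,"tx":0,"ty":0,"tz":0,"spin":0}]'; python3 -c "
from h import *
go(627,271,150)"
```

```text
time: 16.45
tool_pos: [596.6, -273.7, 153.1]
tcp_rot: [3.14, 0.001, 1.902]
contact_force: [0.1, -0.2, -1.0]
grip_width: 59.4
finger_force: 30.0
yaw 109.0 pos [ 596.6 -273.7  153.1] tool shift mm [505.2 206.1   2.6]
```

```bash
python3 -m creep '[{"hand":0.5,"tx":0.03,"ty":0.012,"tz":0,"spin":0},{"hand":0.5,"tx":0.045,"ty":0.018,"tz":0,"spin":0},{"hand":0.5,"tx":0.05,"ty":0.02,"tz":0,"spin":0},{"hand":0.5,"tx":0.05,"ty":0.02,"tz":0,"spin":0},{"hand":0.5,"tx":0.05,"ty":0.02,"tz":0,"spin":0}]';python3 -m creep '[{"hand":0.5,"tx":0.05,"ty":0.02,"tz":0,"spin":0},{"hand":0.5,"tx":0.05,"ty":0.02,"tz":0,"spin":0},{"hand":0.5,"tx":0.05,"ty":0.02,"tz":0,"spin":0},{"hand":0.5,"tx":0.05,"ty":0.02,"tz":0,"spin":0},{"hand":0.5,"tx":0.04,"ty":0.018,"tz":0,"spin":0}]';python3 -m creep '[{"hand":0.5,"tx":0.03,"ty":0.013,"tz":0,"spin":0},{"hand":0.5,"tx":0.01,"ty":0.005,"tz":0,"spin":0},{"hand":0.5,"tx":0,"ty":0,"tz":0.0,"spin":0},{"hand":0.5,"tx":0,"ty":0,"tz":0,"spin":0}]';python3 - <<'E'
from h import *
go(627,271,28.5)
S=cap("scene");T=cap("side")
import pickle
pickle.dump((S,T),open("st3.pkl","wb"))
def cr(c,x,y,w,h): return cv2.resize(c["color"][y:y+h,x:x+w],(400,300),interpolation=3)
im=np.vstack([np.hstack([cr(S,180,160,80,60),cr(T,415,330,100,75)]),np.hstack([cr(S,300,300,200,150),cr(T,180,80,200,150)])])
cv2.imwrite('pics/g4.png',np.clip(im*1.4,0,255).astype('uint8')[:,:,::-1])
E
```

```text
time: 17.08
tool_pos: [607.1, -29.7, 150.2]
tcp_rot: [-3.139, -0.002, 1.902]
contact_force: [0.5, 0.0, -1.0]
grip_width: 59.3
finger_force: 30.0
time: 17.7
tool_pos: [621.5, 229.3, 150.0]
tcp_rot: [-3.138, -0.0, 1.903]
contact_force: [1.0, 0.4, -0.7]
grip_width: 58.8
finger_force: 30.0
time: 18.2
tool_pos: [626.7, 269.5, 151.7]
tcp_rot: [-3.141, 0.0, 1.901]
contact_force: [0.7, -0.5, -0.8]
grip_width: 59.3
finger_force: 30.0
yaw 108.9 pos [626.7 269.5 151.7] tool shift mm [  1.4   0.9 123.1]
```

View pics/g4.png

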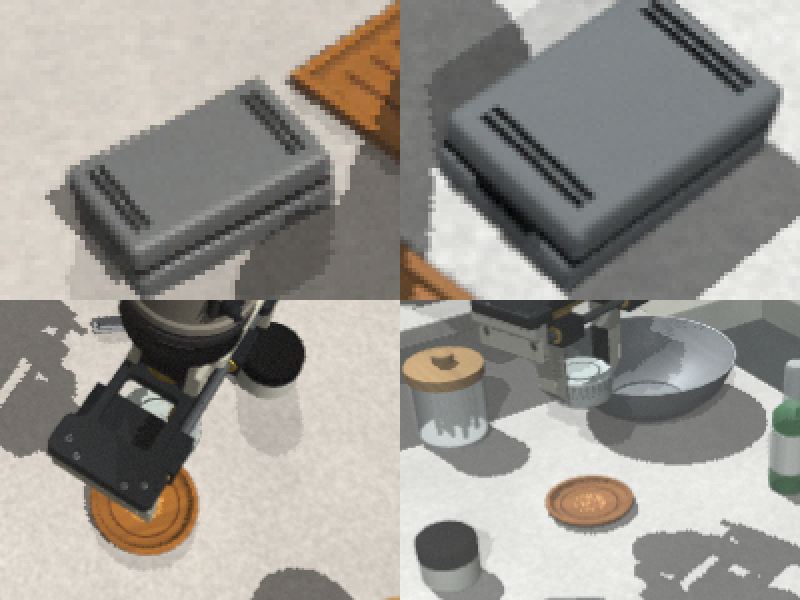

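The wax tin is level above the large dish (scene crop (145,510)), jar to its right and the case is untouched with both slot pairs visible. Check the bowl clearance and the case pose.

```bash
python3 - <<'E'
from h import *
import pickle
S,T=pickle.load(open("st3.pkl","rb"))
s=lambda p:np.array(p)/5+[180,160]-.4
t=lambda p:(np.array(p)-[400,0])/4+[415,330]-.37
for n,w in (("sd",onz(T,t([[697,47],[537,158]]),34)),("sc",onz(S,s([[120,198],[273,123]]),34))):
    d=w[0]-w[1];print(n,w[:,:2].round(1).tolist(),w.mean(0).round(1),np.degrees(np.arctan2(d[1],d[0])).round(1))
print("slot dir",[np.degrees(np.arctan2(*(a[0]-a[1])[[1,0]])).round(1) for a in (onz(T,t([[487,112],[587,205]]),34),onz(T,t([[645,5],[745,90]]),34),onz(S,s([[92,168],[148,228]]),34),onz(S,s([[247,94],[300,152]]),34))])
print("bowl",onz(T,[(275,132),(312,139),(355,130)],0)[:,:2].round().tolist(),"bowl rim near z70",onz(T,[(300,118),(347,106)],70)[:,:2].round().tolist())
E
```

```text
sd [[633.9, -275.0], [556.2, -274.6]] [ 595.1 -274.8   34. ] -0.4
sc [[633.9, -276.9], [557.7, -275.8]] [ 595.8 -276.4   34. ] -0.8
slot dir [np.float64(89.4), np.float64(88.7), np.float64(-87.8), np.float64(-90.2)]
bowl [[744.0, 458.0], [795.0, 377.0], [904.0, 352.0]] bowl rim near z70 [[756.0, 366.0], [877.0, 352.0]]
```

```bash
python3 -m creep '[{"hand":0.5,"tx":0.001,"ty":0.0005,"tz":0.025,"spin":0},{"hand":0.5,"tx":0,"ty":0,"tz":0.04,"spin":0},{"hand":0.5,"tx":0,"ty":0,"tz":0.035,"spin":0},{"hand":0.5,"tx":0,"ty":0,"tz":0.015,"spin":0},{"hand":0.5,"tx":0,"ty":0,"tz":0.006,"spin":0}]';python3 -m creep '[{"hand":0.5,"tx":0,"ty":0,"tz":0,"spin":0}]'
```

```text
time: 18.92
tool_pos: [627.1, 271.6, 31.0]
tcp_rot: [-3.141, 0.0, 1.902]
contact_force: [-0.8, -1.1, -0.9]
grip_width: 58.7
finger_force: 30.0
time: 19.05
tool_pos: [627.5, 272.1, 32.1]
tcp_rot: [3.14, 0.0, 1.902]
contact_force: [0.4, 0.8, -1.3]
grip_width: 59.5
finger_force: 30.0
```

```bash
python3 -m creep '[{"hand":0.5,"tx":0,"ty":0,"tz":0.003,"spin":0},{"hand":0.5,"tx":0,"ty":0,"tz":0,"spin":0}]'
```

```text
time: 19.3
tool_pos: [627.1, 272.2, 28.8]
tcp_rot: [3.14, 0.0, 1.902]
contact_force: [-0.6, -0.0, -0.7]
grip_width: 59.3
finger_force: 30.0
```

```bash
python3 -m creep '[{"hand":0.5,"tx":0,"ty":0,"tz":0.001,"spin":0},{"hand":0.5,"tx":0,"ty":0,"tz":0,"spin":0},{"hand":0.8,"tx":0,"ty":0,"tz":0,"spin":0},{"hand":0.8,"tx":0,"ty":0,"tz":0,"spin":0},{"hand":0.8,"tx":0,"ty":0,"tz":0,"spin":0}]';python3 -m creep '[{"hand":0.9,"tx":0,"ty":0,"tz":-0.02,"spin":0},{"hand":1,"tx":0,"ty":0,"tz":-0.045,"spin":0},{"hand":1,"tx":0,"ty":0,"tz":-0.05,"spin":0},{"hand":1,"tx":0,"ty":0,"tz":-0.02,"spin":0},{"hand":1,"tx":0,"ty":0,"tz":0,"spin":0}]'
```

```text
time: 19.92
tool_pos: [626.8, 272.0, 26.8]
tcp_rot: [-3.141, 0.0, 1.902]
contact_force: [-0.1, -0.0, 0.2]
grip_width: 73.3
finger_force: 0.0
time: 20.55
tool_pos: [627.9, 272.5, 165.7]
tcp_rot: [3.136, 0.0, 1.903]
contact_force: [0.2, 0.5, 0.2]
grip_width: 91.9
finger_force: 0.0
```

```bash
python3 -m creep '[{"hand":1,"tx":0,"ty":0,"tz":0,"spin":-10},{"hand":1,"tx":0,"ty":0,"tz":0,"spin":-10},{"hand":1,"tx":0,"ty":0,"tz":0,"spin":-10},{"hand":1,"tx":0,"ty":0,"tz":0,"spin":-10},{"hand":1,"tx":0,"ty":0,"tz":0,"spin":-10}]';python3 -m creep '[{"hand":1,"tx":0,"ty":0,"tz":0,"spin":-10},{"hand":1,"tx":0,"ty":0,"tz":0,"spin":-10},{"hand":1,"tx":0,"ty":0,"tz":0,"spin":-0.5},{"hand":1,"tx":0,"ty":0,"tz":0,"spin":0}]'; python3 -c "
from h import *
go(595.5,-275,150)
print(get_obs()['joint_positions'])"
```

```text
time: 21.18
tool_pos: [626.1, 271.9, 160.7]
tcp_rot: [-3.14, -0.002, 2.781]
contact_force: [0.2, 0.3, 0.1]
grip_width: 91.8
finger_force: 0.0
time: 21.68
tool_pos: [626.5, 272.0, 161.5]
tcp_rot: [-3.141, -0.001, 3.13]
contact_force: [-0.2, -0.1, -0.4]
grip_width: 91.6
finger_force: 0.0
yaw 179.3 pos [626.5 272.  161.5] tool shift mm [  24.5 -547.3   11.7]
[ 2.97516811e-01  6.97856108e-01  1.14051812e+00 -6.67139202e-07
  1.30434365e+00 -1.26139145e+00]
```

```bash
python3 -m creep '[{"hand":1,"tx":0.0025,"ty":-0.052,"tz":0,"spin":0},{"hand":1,"tx":0.0025,"ty":-0.055,"tz":0,"spin":0},{"hand":1,"tx":0.0025,"ty":-0.055,"tz":0,"spin":0},{"hand":1,"tx":0.0025,"ty":-0.055,"tz":0,"spin":0},{"hand":1,"tx":0.0025,"ty":-0.055,"tz":0,"spin":0}]';python3 -m creep '[{"hand":1,"tx":0.0025,"ty":-0.055,"tz":0,"spin":0},{"hand":1,"tx":0.0025,"ty":-0.055,"tz":0,"spin":0},{"hand":1,"tx":0.0025,"ty":-0.055,"tz":0,"spin":0},{"hand":1,"tx":0.0025,"ty":-0.055,"tz":0,"spin":0},{"hand":1,"tx":0.002,"ty":-0.055,"tz":0,"spin":0}]';python3 -m creep '[{"hand":1,"tx":0,"ty":0,"tz":0.03,"spin":0},{"hand":1,"tx":0,"ty":0,"tz":0.03,"spin":0},{"hand":1,"tx":0,"ty":0,"tz":0,"spin":0},{"hand":1,"tx":0,"ty":0,"tz":0,"spin":0}]';python3 - <<'E'
from h import *
go(595.5,-275,26)
S=cap("scene");T=cap("side")
def cr(c,x,y,w,h): return cv2.resize(c["color"][y:y+h,x:x+w],(400,300),interpolation=3)
im=np.vstack([np.hstack([cr(S,160,130,120,90),cr(T,395,300,140,105)]),np.hstack([cr(S,300,300,200,150),cr(T,180,80,200,150)])])
cv2.imwrite('pics/g5.png',np.clip(im*1.4,0,255).astype('uint8')[:,:,::-1])
E
```

```text
time: 22.3
tool_pos: [611.6, -1.5, 162.1]
tcp_rot: [-3.142, 0.0, 3.13]
contact_force: [0.4, -0.2, 0.4]
grip_width: 91.9
finger_force: 0.0
time: 22.92
tool_pos: [597.2, -276.4, 162.1]
tcp_rot: [3.141, 0.0, 3.13]
contact_force: [2.0, -0.3, 0.6]
grip_width: 91.7
finger_force: 0.0
time: 23.42
tool_pos: [598.2, -274.8, 103.3]
tcp_rot: [-3.141, 0.001, 3.132]
contact_force: [0.5, 0.6, 0.3]
grip_width: 91.8
finger_force: 0.0
yaw 179.5 pos [ 598.2 -274.8  103.3] tool shift mm [ 2.8 -0.1 77.3]
```

View pics/g5.png

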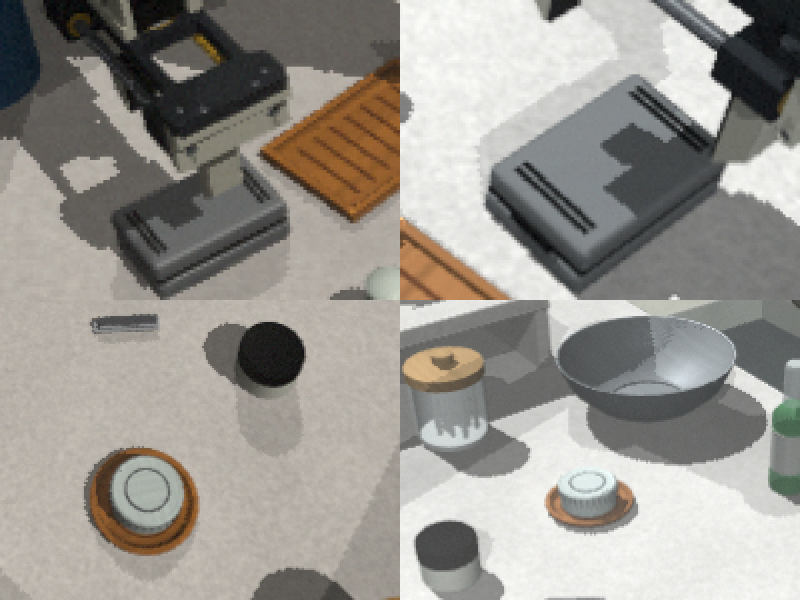

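The wax tin sits flat in the large dish (scene crop (147,495)). The gripper is above the case, straddling it. Descend and grip.

```bash
python3 -m creep '[{"hand":1,"tx":0.0025,"ty":0,"tz":0.02,"spin":0},{"hand":1,"tx":0,"ty":0,"tz":0.03,"spin":0},{"hand":1,"tx":0,"ty":0,"tz":0.02,"spin":0},{"hand":1,"tx":0,"ty":0,"tz":0.007,"spin":0},{"hand":0.8,"tx":0,"ty":0,"tz":0,"spin":0}]';python3 -m creep '[{"hand":0.7,"tx":0,"ty":0,"tz":0,"spin":0},{"hand":0.65,"tx":0,"ty":0,"tz":0,"spin":0},{"hand":0.55,"tx":0,"ty":0,"tz":0,"spin":0},{"hand":0.5,"tx":0,"ty":0,"tz":0,"spin":0},{"hand":0.5,"tx":0,"ty":0,"tz":0,"spin":0}]'
```

```text
time: 24.15
tool_pos: [595.5, -274.8, 25.9]
tcp_rot: [-3.141, 0.001, 3.133]
contact_force: [0.2, -0.0, 0.2]
grip_width: 86.0
finger_force: 0.0
time: 24.78
tool_pos: [595.4, -274.8, 25.9]
tcp_rot: [-3.141, 0.001, 3.133]
contact_force: [-2.0, 1.2, 6.0]
grip_width: 61.7
finger_force: 30.0
```

```bash
python3 -m creep '[{"hand":0.5,"tx":0,"ty":0,"tz":-0.015,"spin":0},{"hand":0.5,"tx":0,"ty":0,"tz":-0.03,"spin":0},{"hand":0.5,"tx":0,"ty":0,"tz":-0.025,"spin":-5},{"hand":0.5,"tx":0,"ty":0,"tz":-0.01,"spin":-5},{"hand":0.5,"tx":0,"ty":0,"tz":0,"spin":0}]'; python3 - <<'E'
from h import *
go(449,-287,106)
for n,p in(("side",(390,430)),("scene",(262,177))):
    c=cap(n);h=cv2.cvtColor(c["color"],cv2.COLOR_RGB2HSV)
    m=cv2.morphologyEx(cv2.inRange(h,(3,90,20),(22,255,255)),cv2.MORPH_CLOSE,np.ones((5,5)))
    k,l,st,_=cv2.connectedComponentsWithStats(m);i=l[p[1]-4:p[1]+5,p[0]-4:p[0]+5].max()
    ct=max(cv2.findContours((l==i).astype('uint8'),0,1)[0],key=cv2.contourArea)
    print(n,cv2.minAreaRect(onz(c,cv2.convexHull(ct).reshape(-1,2),7)[:,:2].astype(np.float32)))
E
```

```text
time: 25.4
tool_pos: [595.5, -274.9, 106.5]
tcp_rot: [-3.14, 0.002, -2.977]
contact_force: [0.6, 0.4, -1.5]
grip_width: 61.5
finger_force: 30.0
yaw -170.5 pos [ 595.5 -274.9  106.5] tool shift mm [146.5  12.1   0.3]
side ((448.6190185546875, -286.6026611328125), (135.79624938964844, 96.17060089111328), 9.889139175415039)
scene ((451.8900146484375, -286.4258728027344), (136.65048217773438, 100.1656265258789), 9.698775291442871)
```

```bash
python3 -m creep '[{"hand":0.5,"tx":0.025,"ty":0.002,"tz":0,"spin":0},{"hand":0.5,"tx":0.045,"ty":0.004,"tz":0,"spin":0},{"hand":0.5,"tx":0.045,"ty":0.004,"tz":0,"spin":0},{"hand":0.5,"tx":0.03,"ty":0.002,"tz":0,"spin":0},{"hand":0.5,"tx":0,"ty":0,"tz":0,"spin":0}]';python3 -m creep '[{"hand":0.5,"tx":0,"ty":0,"tz":0.02,"spin":0},{"hand":0.5,"tx":0,"ty":0,"tz":0.02,"spin":0},{"hand":0.5,"tx":0,"ty":0,"tz":0,"spin":0},{"hand":0.5,"tx":0,"ty":0,"tz":0,"spin":0}]';python3 - <<'E'
from h import *
go(450,-286.6,31)
S=cap("scene");T=cap("side")
def cr(c,x,y,w,h): return cv2.resize(c["color"][y:y+h,x:x+w],(400,300),interpolation=3)
im=np.hstack([cr(S,200,100,160,120),cr(T,300,330,180,135)])
cv2.imwrite('pics/g6.png',np.clip(im*1.4,0,255).astype('uint8')[:,:,::-1])
E
```

```text
time: 26.12
tool_pos: [448.1, -286.6, 104.6]
tcp_rot: [3.14, -0.002, -2.979]
contact_force: [0.6, -0.1, -1.2]
grip_width: 61.4
finger_force: 30.0
time: 26.62
tool_pos: [450.8, -286.9, 65.4]
tcp_rot: [-3.141, 0.001, -2.976]
contact_force: [-0.4, 0.2, -2.0]
grip_width: 62.1
finger_force: 30.0
yaw -170.5 pos [ 450.8 -286.9   65.4] tool shift mm [ 0.8  0.4 34.4]
```

View pics/g6.png

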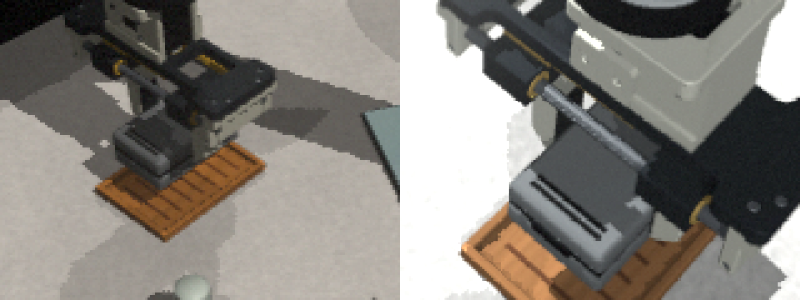

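The case hangs level, aligned over the long tray. Lower it.

```bash
python3 -m creep '[{"hand":0.5,"tx":0.0005,"ty":0,"tz":0.015,"spin":0},{"hand":0.5,"tx":0,"ty":0,"tz":0.015,"spin":0},{"hand":0.5,"tx":0,"ty":0,"tz":0.0045,"spin":0},{"hand":0.5,"tx":0,"ty":0,"tz":0,"spin":0},{"hand":0.5,"tx":0,"ty":0,"tz":0,"spin":0}]'
```

```text
time: 27.35
tool_pos: [449.6, -286.8, 30.3]
tcp_rot: [3.141, -0.0, -2.976]
contact_force: [0.1, 0.1, -1.0]
grip_width: 61.8
finger_force: 30.0
```

```bash
python3 -m creep '[{"hand":0.6,"tx":0,"ty":0,"tz":0.0005,"spin":0},{"hand":0.9,"tx":0,"ty":0,"tz":0,"spin":0},{"hand":0.9,"tx":0,"ty":0,"tz":0,"spin":0},{"hand":0.9,"tx":0,"ty":0,"tz":0,"spin":0},{"hand":0.9,"tx":0,"ty":0,"tz":0,"spin":0}]';python3 -m creep '[{"hand":0.9,"tx":0,"ty":0,"tz":-0.02,"spin":0},{"hand":0.9,"tx":0,"ty":0,"tz":-0.04,"spin":0},{"hand":0.9,"tx":0,"ty":0,"tz":-0.05,"spin":0},{"hand":0.9,"tx":0,"ty":0,"tz":-0.05,"spin":0},{"hand":0.9,"tx":0,"ty":0,"tz":-0.04,"spin":0}]';python3 -m creep '[{"hand":0.9,"tx":0,"ty":0.04,"tz":0,"spin":0},{"hand":0.9,"tx":0,"ty":0.05,"tz":0,"spin":0},{"hand":0.9,"tx":0,"ty":0,"tz":0,"spin":0}]';python3 -c "
from h import *
a=cap('side');b=cap('scene')
cv2.imwrite('pics/end.png',np.hstack([cv2.resize(a['color'],(400,300)),cv2.resize(b['color'],(400,300))])[:,:,::-1])
cr=lambda c,x,y:cv2.resize(c['color'][y:y+105,x:x+140],(400,300))
cv2.imwrite('pics/end.png',np.vstack([np.hstack([cr(a,320,360),cr(a,215,260)]),np.hstack([cr(b,220,130),cr(b,250,200)])])[:,:,::-1])"
```

```text
time: 27.98
tool_pos: [449.6, -286.8, 30.2]
tcp_rot: [-3.141, 0.0, -2.976]
contact_force: [0.1, 1.2, -0.0]
grip_width: 82.7
finger_force: 0.0
time: 28.6
tool_pos: [449.7, -286.9, 232.4]
tcp_rot: [-3.14, 0.001, -2.976]
contact_force: [-0.2, 0.9, 0.5]
grip_width: 83.0
finger_force: 0.0
time: 28.98
tool_pos: [434.0, -195.5, 230.5]
tcp_rot: [3.141, -0.0, -2.973]
contact_force: [-0.4, -1.7, 0.2]
grip_width: 82.7
finger_force: 0.0
```

View pics/end.png

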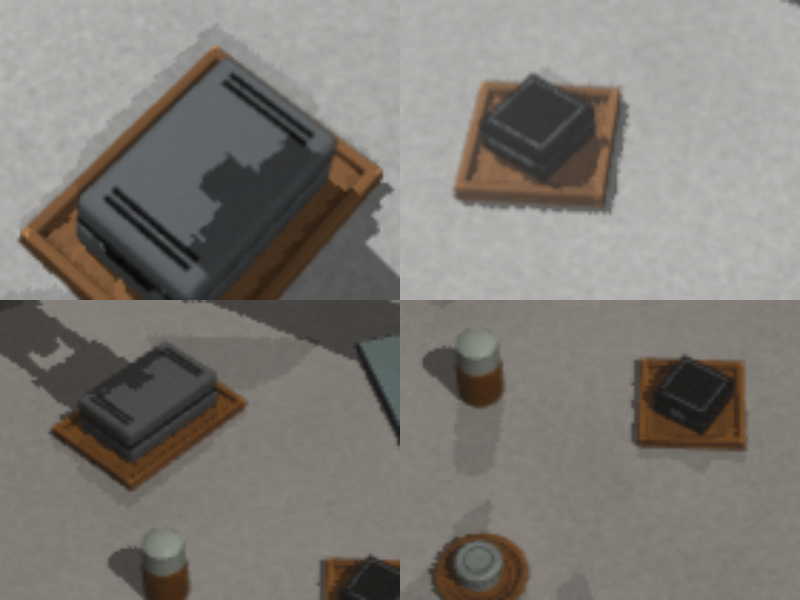

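All four lie flat inside their own trays: case at (208,180), compact at (537,125), balm tin at (478,562), with the wax tin seen in its dish earlier. The roll-on is still standing. Handing in.

```bash
python3 -c "
from plant import close_job
print(close_job())"
```

```text
the job is handed in; nothing more can be done
None
```

The stack is apart and the soap case, wax tin, compact and balm tin each lie flat and right way up in their own tray or dish, with the cream jar and roll-on bottle left standing; the job was handed in at about 29 s and no verdict was returned.

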